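Unlock the docked hole punch with the forked tool

ROBOT

A 6-joint arm with a two-finger parallel gripper is mounted at the origin on the work surface. World frame = base frame: x ahead of the robot, y to its left, z up, the work surface at z = 0. Lengths are in m, angles in rad, forces in N, time in s.
With the tool pointing down it reaches from about 0.35 to 0.875 m from the base axis. Payload 4.2 kg.
Tool frame: the origin (TCP) lies midway between the tips of the shut fingers; the grasp point (between the pads) lies 19 mm behind it; x points along the fingers, y is the direction in which the jaws open and shut, and the axes are right-handed (so a half turn about x gives the same grasp; the last joint's range is limited). The gripper opens to 87 mm and grips with 3 to 60 N. Pads are 19 mm wide; open, the fingers measure 117 mm over their backs; the gripper's body (75 mm by 190 mm) begins 51 mm behind the grasp point.
Start: joints at [-0.954, 0.385, 0.008, 0, -1.194, -0.259], TCP at [0.219, -0.585, 0.223] pointing down, gripper open.
Joint ranges: [-3.14, 3.14], [-1.21, 2.06], [-1.07, 1.41], [-3.16, 2.05], [-2.99, -0.16], [-3.1, 3.1]. Speed limits (rad/s): [2.79, 2.79, 3.14, 3.14, 3.14, 3.14].

INTERFACE

Orientations are given as a unit quaternion [w, x, y, z].
In Python, from station import env gives the robot as it stands. Calls block until the motion is done:
- env.goto(position, orientation): joint-space move of the TCP to a pose.
- env.move_l(position, rot=None, speed=0.15, force_limit=None): straight line of the TCP; rot=None keeps the orientation; speed is the mean speed in m/s. With force_limit (N) it stops when the force on the tool has changed by that much, and returns True; else False.
- env.set_joints(angles): joint-space move.
- env.command_gripper(opening): opening from 0.0 (shut) to 1.0 (fully open); the grip force is fixed at half the most; returns when the fingers have stopped.
- env.pause(seconds).
- env.inverse_kinematics(position, orientation): joint angles nearest the present ones, or None.
- env.observe(): the state.
- env.snapshot(name): name is "side" or "top" or "wrist"; returns a dict with "color" (480x640x3 uint8, blue, green, red), "range_z" (480x640 float32, m along the optical axis (not along the pixel's ray), 0 where there is no reading), "fov_y" (degrees; the focal length in pixels is half the picture's height over the tangent of half this angle, whatever the lens; pixels are square), "cx", "cy" (the principal point, pixels), "pose" (4x4, takes a point from camera to world coordinates); the wrist camera has in their place "mount" (4x4, takes a point from camera to tool coordinates, whose origin is the TCP and whose axes are the tool frame's). Camera axes: x right, y down, z forward; pixel columns grow to the right and rows downward; lengths in m; the calibration is good to about 2 mm. A picture is of the moment at which its call begins: read the wrist's pose just before it.
A pose or a line that the arm cannot do raises env.IKError and nothing moves.
- env.sign_off(): hands the job in, once; it reports no verdict.
Trained networks look in a picture, given as the dict that the camera call returned (one of the last four; its "shot" number tells which), for a name from the list of things; names that differ only in an ending like _2 or _b are one class to them, and where a whole thing is asked for, a point or a joint stands for the part that bears it (a point fixed in the world has none). Each returns a list of dicts, best first, with "score" (0 to 1); they miss things now and then, are a little off and sometimes report something else, mostly with a low value. They report only what shows in the picture. A call takes as long as a camera call.
- env.trace(picture, thing): "pixels" (480x640 bool, what is visible of it) and "xy" ([column, row] in pixels, amid what is visible of it).
The state is a dict: "clock": time; "joints": joint angles; "joint_velocities": joint speeds; "tau": joint torques, N m; "ee_pos": TCP position; "tool_rot": TCP orientation; "wrist_force": force on the tool from outside, world axes, zero at the start; "wrist_torque": the same for the moment, N m; "width": opening from 0.0 (shut) to 1.0 (fully open).
Only numpy, scipy, OpenCV 4.12 (cv2) and the standard library are available. Lean on these libraries where they do the work, as an engineer would, in place of code of your own. Each camera call takes 0.05 s, during which the arm holds its last target.

TASK

The hole punch is locked on its steel dock by two headed studs in keyhole slots and by a sprung bar whose tip sits in the lug. Take the forked tool from its stand, gently push the bar's collar back with the fork until the tip is out of the lug, and with the bar held back slide the punch to the wide ends of its slots. Lift the punch off the studs and set it down gently, upright, in the middle of the round cork mat, and have the tool back upright in its stand at the end. Leave the torch, tin, paperweight, eraser, sharpener and stapler where they are.

Things in the scene. Friction and masses are not known exactly. Their poses are not given: they have to be found in the camera images.
- dock: Fixed dark steel plate, x -88 to 112, y -34 to 78 mm, 4 mm thick. Origin: on the desk below the locked punch's middle. The punch slides free along +x by 16 mm, where its base end meets a stop block (12 mm high); 3.5 mm high rails guide its sides with 1.2 mm play. Studs at x 72 and -48.5, y 0: neck 6 mm, head 14 mm diameter, top 13 mm above the desk. Slots in the punch: narrow part 8.5 mm, wide part 19 x 19 mm.
- lug_hole (a point): Mouth centre, on the punch-side (-y) face, of the lug: a fixed steel block on the dock, 18 (x) x 12 (y) mm, top 26 mm above the desk, with an 8 mm square hole along y. Axes as the dock's. The bar's tip starts 5 mm deep in it. Once the punch has slid 16 mm the bar is clear beside the lug.
- punch_center (a point): Middle of the grey steel hole punch (0.2 to 0.45 kg), 31 mm above its underside. z up, x along its length; locked, its axes match the dock's. It stands on 4 mm of dock or mat. Base 160 (x) x 46 x 4 mm with a slot in each end; body 80 x 40 mm, flat-sided to 50 mm, lever on top to 63 mm. Grip it across y (40 mm). On the +y side at x 16 to 40 the bar housing sticks out to y 36, the bar to y 66.
- bar_neck (a point): On the sprung bar's axis at its collar's outer face; moves with the bar; axes as the punch's. At rest x 28, y 47 mm from the punch's middle, 17 mm above the desk. Bar 5 mm thick, along y. Collar (14 mm diameter, 3 mm) on the -y side; on the +y side 14 mm of bare bar up to the lug: the fork goes down over it, a tine each side, and pushes the collar to -y; the punch shifts about 1.3 mm too.
- spring_bar (a joint): How far the bar is pushed into the punch: 0 at rest to 0.0075 m at its hard stop. Spring force about 1.6 N at rest, 4.6 N at the stop, beyond which it rises steeply. The tip leaves the lug when the bar has moved 5 mm relative to the lug. It springs out again when released. Sliding the punch takes about 5 to 15 N.
- fork_tip (a point): Middle between the ends of the forked tool's two tines, its lowest point (tool 0.08 kg). z up along the tool, x from tine to tine; half a turn about z looks the same. Tines 20 mm long, 4 x 4 mm, with a 9 mm slot between them; above them a blade 17 (x) x 5 (y) mm up to 52 mm, then the handle. In the stand the tines' ends are 4 mm above the desk.
- fork_grip (a point): Centre of the grip on the tool's wooden handle, 80 mm above the tines' ends. Handle 30 (x) x 18 (y) mm, from 52 to 112 mm above the tines' ends; grip it across y (18 mm). Axes as fork_tip's.
- stand_mouth (a point): Centre of the top opening of the fixed wooden tool stand (50 x 50 mm, 56 mm high). Opening 24 (x) x 12 (y) mm, straight down to the desk; the tool hangs in it by its handle's shoulder, handle bottom on the stand's top, tool x along this point's x (either way round).
- mat: Fixed round cork mat, 210 mm diameter, 4 mm thick; origin at the centre of its underside on the desk.
- torch: Black plastic torch, 120 mm long (x) and 36 mm thick, lying beside the dock; bystander. Origin under its middle.
- tin: Aluminium pencil tin, 72 mm diameter, 100 mm high (pencils to 155 mm); bystander. Origin under its middle.
- paperweight: Round glass paperweight, 66 mm diameter, 42 mm high, near the tool stand; bystander. Origin under its middle.
- eraser: White eraser 50 x 20 x 12 mm near the tool stand; bystander. Origin under its middle.
- sharpener: Small metal pencil sharpener 26 x 16 x 12 mm; bystander. Origin under its middle.
- stapler: Black stapler 130 mm long, 30 mm wide, 55 mm high; bystander. Origin under its middle.

How it is judged:
By the outcome, as a careful person would: the job done as asked, in the order asked, and still so for the second after the job is handed in, with the robot touching nothing.
It also fails if it takes over 72 s, if anything falls off the work surface, if the arm or the gripper's body presses on something with over 40 N, if the wrist force passes 120 N, or if a joint passes its speed limit or range.

## Working session

There is one attempt and no reset: what is moved stays moved. The work goes in short steps, each a Python script; the robot and the scene stay as the last script left them, time stands still between calls to the robot, and variables do not carry over. Pictures are saved under pics/ and viewed, and the job is handed in when it is done.

```bash
ls; mkdir -p pics; cat > h.py <<'E'
import numpy as np, cv2
from station import env
from scipy.spatial.transform import Rotation as R
def K(s):
    h=s["color"].shape[0]; f=h/2/np.tan(np.radians(s["fov_y"])/2); return f,s["cx"],s["cy"]
def q2R(q): return R.from_quat([q[1],q[2],q[3],q[0]]).as_matrix()
def R2q(M):
    q=R.from_matrix(M).as_quat(); return np.array([q[3],q[0],q[1],q[2]])
def snap(name):
    o=env.observe(); s=env.snapshot(name)
    if "pose" in s: T=np.array(s["pose"])
    else:
        T=np.eye(4);T[:3,:3]=q2R(o["tool_rot"]);T[:3,3]=o["ee_pos"];T=T@np.array(s["mount"])
    s["T"]=T; return s
def cloud(s):
    f,cx,cy=K(s); z=s["range_z"]; v,u=np.mgrid[:z.shape[0],:z.shape[1]]
    P=np.stack([(u-cx)/f*z,(v-cy)/f*z,z],-1)
    return P@s["T"][:3,:3].T+s["T"][:3,3]
def proj(s,p):
    f,cx,cy=K(s); c=(np.asarray(p)-s["T"][:3,3])@s["T"][:3,:3]
    return np.stack([c[...,0]/c[...,2]*f+cx,c[...,1]/c[...,2]*f+cy],-1)
def onplane(s,uv,z):
    f,cx,cy=K(s); d=s["T"][:3,:3]@np.array([(uv[0]-cx)/f,(uv[1]-cy)/f,1]); o=s["T"][:3,3]
    return o+d*(z-o[2])/d[2]
def down(yaw):  # tool x down, tool y (jaw) at yaw in the world
    x=np.array([0,0,-1.]);y=np.array([np.cos(yaw),np.sin(yaw),0]);return R2q(np.stack([x,y,np.cross(x,y)],1))
E
python3 - <<'E'
from h import *
o=env.observe(); print({k:np.round(v,3) for k,v in o.items()})
for n in ["top","side","wrist"]:
    s=snap(n); cv2.imwrite(f"pics/a_{n}.png",s["color"]); print(n,s["fov_y"],s["cx"],s["cy"],np.round(s["T"],3).tolist())
    if n=="wrist": print(np.round(s["mount"],3).tolist()); continue
    C=cloud(s)
    for t in ["dock","punch_center","spring_bar","fork_tip","fork_grip","stand_mouth","mat","torch","tin","paperweight","eraser","sharpener","stapler"]:
        r=env.trace(s,t)
        for d in r[:2]:
            m=d["pixels"]&(s["range_z"]>0); print(t,round(d["score"],2),np.round(d["xy"]),m.sum(),np.round(np.median(C[m],0),3) if m.any() else None)
E
```

```text
pics
{'clock': np.float64(0.0), 'joints': array([-9.540e-01,  3.860e-01,  7.000e-03, -1.000e-03, -1.194e+00,
       -2.590e-01]), 'joint_velocities': array([ 0.   ,  0.   , -0.001, -0.001,  0.002, -0.   ]), 'tau': array([-2.0000e-03, -3.9067e+01,  1.8740e+01,  4.2200e+00,  1.1000e-02,
       -0.0000e+00]), 'ee_pos': array([ 0.219, -0.585,  0.221]), 'tool_rot': array([ 0.696, -0.125,  0.696,  0.127]), 'wrist_force': array([-0.009,  0.125,  1.143]), 'wrist_torque': array([-0.043,  0.027, -0.062]), 'width': np.float64(1.0)}
top 43.921765752424356 308.9951995979532 244.23274278532347 [[-0.016, -0.985, 0.172, 0.364], [-1.0, 0.017, 0.005, -0.005], [-0.008, -0.172, -0.985, 1.481], [0.0, 0.0, 0.0, 1.0]]
punch_center 0.64 [305. 296.] 1038 [0.489 0.017 0.057]
fork_tip 0.42 [177. 292.] 167 [0.503 0.309 0.114]
fork_grip 0.53 [177. 293.] 185 [0.502 0.309 0.113]
fork_grip 0.32 [304. 293.] 1197 [0.49  0.018 0.053]
stand_mouth 0.92 [189. 297.] 659 [0.496 0.298 0.015]
mat 0.75 [440. 296.] 5598 [ 0.487 -0.318  0.005]
torch 0.69 [339. 302.] 606 [ 0.475 -0.072  0.031]
tin 0.66 [221. 201.] 972 [0.736 0.2
[... 789 characters left out ...]
0.305  0.002]
torch 0.67 [393. 267.] 875 [ 0.476 -0.061  0.026]
tin 0.95 [206. 333.] 3149 [0.727 0.239 0.071]
paperweight 0.96 [279. 467.] 952 [0.54  0.387 0.038]
paperweight 0.39 [357. 316.] 3024 [0.519 0.061 0.004]
eraser 0.63 [362. 412.] 465 [0.464 0.258 0.011]
sharpener 0.62 [245. 269.] 88 [0.766 0.03  0.011]
stapler 0.7 [281. 467.] 925 [0.539 0.387 0.038]
stapler 0.64 [299. 203.] 978 [ 0.745 -0.209  0.018]
wrist 67.18804697290281 311.84524481146485 242.99885588025242 [[-0.351, 0.891, 0.286, 0.14], [0.936, 0.334, 0.107, -0.615], [-0.0, 0.306, -0.952, 0.384], [0.0, 0.0, 0.0, 1.0]]
[[0.0, -0.306, 0.952, -0.162], [1.0, 0.001, -0.0, 0.0], [-0.001, 0.952, 0.306, -0.085], [0.0, 0.0, 0.0, 1.0]]
```

```bash
python3 - <<'E'
import cv2
a=cv2.imread("pics/a_top.png")[150:350,120:520];b=cv2.imread("pics/a_side.png")[180:480,180:480]
cv2.imwrite("pics/a_top2.png",cv2.resize(a,None,fx=2,fy=2,interpolation=2)); cv2.imwrite("pics/a_side2.png",cv2.resize(b,None,fx=2,fy=2,interpolation=2))
E
```

```text
(no output)
```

View pics/a_top2.png

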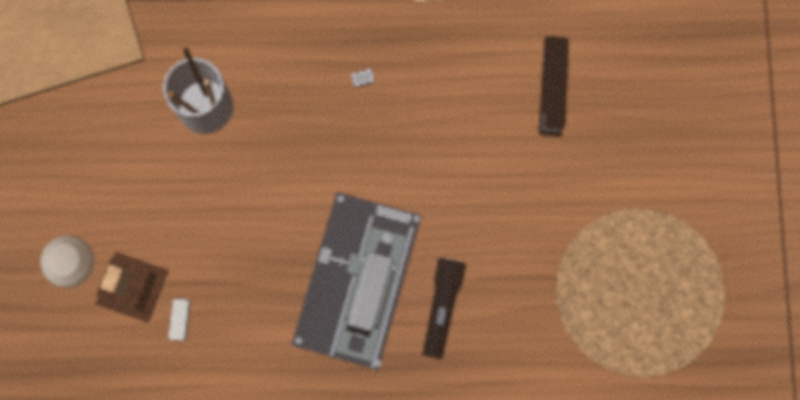

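View pics/a_side2.png

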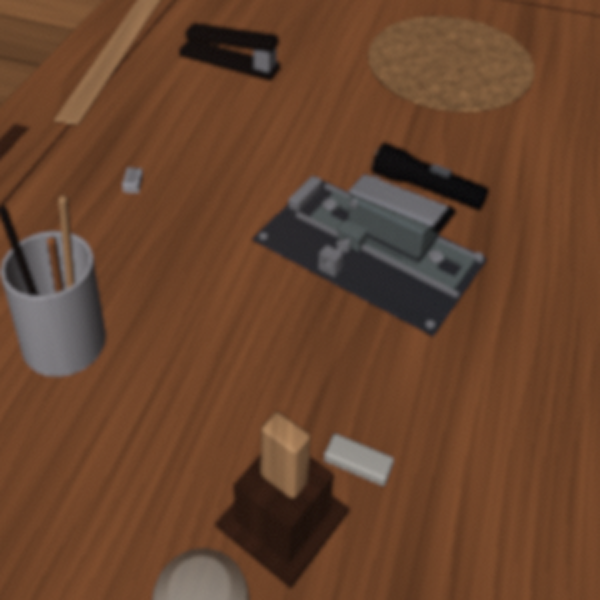

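```bash
python3 - <<'E'
from h import *
import pickle
V=[((.50,.045,.20),74),((.46,.00,.24),74),((.475,.25,.24),74),((.50,.31,.21),74)]
for i,(p,y) in enumerate(V):
    env.goto(p,down(np.radians(y))); env.pause(.15); s=snap("wrist"); print(env.observe()["clock"])
    pickle.dump(s,open(f"w{i}.pkl","wb")); cv2.imwrite(f"pics/w{i}.png",s["color"])
    C=cloud(s)
    for t in (["dock","punch_center","spring_bar","bar_neck","torch"] if i<2 else ["fork_grip","stand_mouth","eraser","paperweight"]):
        for d in env.trace(s,t)[:2]:
            m=d["pixels"]&(s["range_z"]>0); print(i,t,round(d["score"],2),np.round(d["xy"]),m.sum(),np.round(np.median(C[m],0),3) if m.any() else None)
E
```

```text
4.1
0 dock 0.64 [322. 214.] 12929 [0.502 0.054 0.004]
0 punch_center 0.84 [280. 217.] 7570 [0.483 0.022 0.057]
0 spring_bar 0.67 [326. 245.] 147 [0.532 0.052 0.019]
0 bar_neck 0.42 [331. 245.] 162 [0.532 0.053 0.018]
0 torch 0.69 [189. 225.] 3783 [ 0.472 -0.067  0.029]
4.9417
1 dock 0.62 [367. 231.] 10639 [0.502 0.052 0.004]
1 punch_center 0.71 [334. 236.] 5721 [0.48  0.019 0.055]
1 punch_center 0.66 [366. 227.] 10725 [0.502 0.052 0.004]
1 spring_bar 0.48 [371. 256.] 115 [0.532 0.052 0.019]
1 bar_neck 0.45 [372. 257.] 143 [0.532 0.052 0.018]
1 torch 0.91 [251. 241.] 2980 [ 0.472 -0.069  0.029]
1 torch 0.66 [369. 229.] 10339 [0.503 0.053 0.004]
6.375
2 fork_grip 0.93 [391. 237.] 1306 [0.5   0.311 0.113]
2 stand_mouth 0.84 [368. 209.] 3198 [0.489 0.302 0.039]
2 eraser 0.81 [312. 193.] 848 [0.461 0.253 0.011]
2 paperweight 0.89 [450. 225.] 2836 [0.53  0.385 0.034]
7.1667
3 fork_grip 0.93 [318. 240.] 1227 [0.498 0.314 0.115]
3 fork_grip 0.31 [ 38. 271.] 6113 [0.472 0.036 0.031]
3 stand_mouth 0.77 [314. 211.] 3763 [0.49  0.317 0.054]
3 stand_mouth 0.48 [ 92. 241.] 6725 [0.465 0.069 0.004]
3 eraser 0.68 [249. 194.] 1086 [0.463 0.253 0.011]
3 paperweight 0.7 [397. 231.] 3269 [0.53  0.388 0.034]
3 paperweight 0.62 [319. 241.] 1299 [0.499 0.314 0.115]
```

```bash
python3 - <<'E'
import cv2
a=cv2.imread("pics/w0.png")[60:360,150:500]
cv2.imwrite("pics/w0b.png",cv2.resize(a,(700,600),interpolation=2))
a=cv2.imread("pics/w3.png")[90:330,200:480]
cv2.imwrite("pics/w3b.png",cv2.resize(a,(700,600),interpolation=2))
E
```

```text
(no output)
```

View pics/w0b.png

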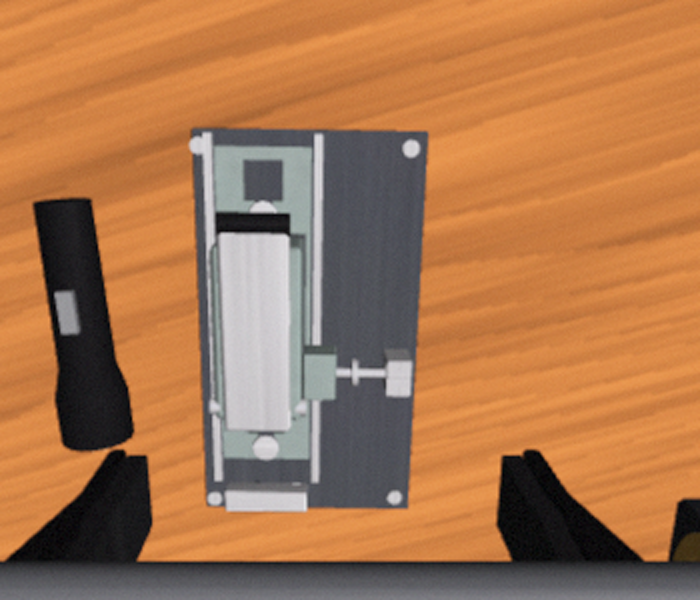

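View pics/w3b.png

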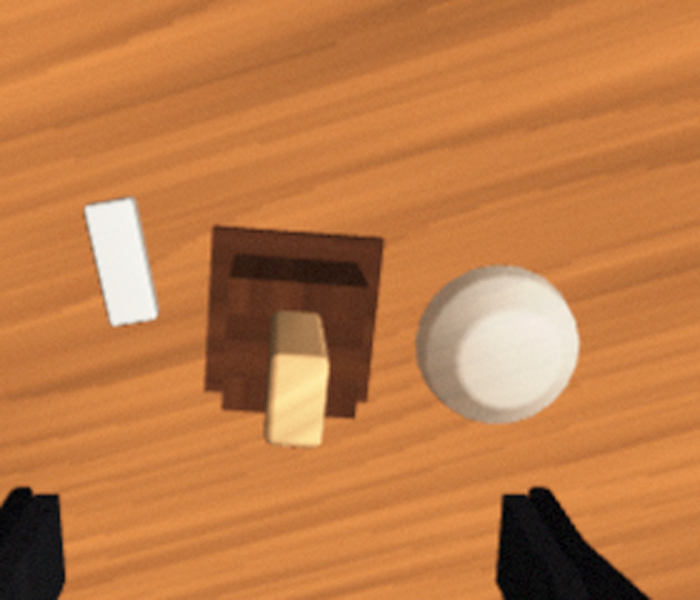

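```bash
python3 - <<'E'
from h import *
import pickle
S=[pickle.load(open(f"w{i}.pkl","rb")) for i in range(4)]
def rect(P,tag):
    r=cv2.minAreaRect((P[:,:2]*1000).astype(np.float32)); print(tag,len(P),"c",np.round(r[0],1),"sz",np.round(r[1],1),"ang",round(r[2],1),"z",np.round(np.percentile(P[:,2]*1000,[5,50,95]),1))
    return r
def clean(m,C,k=3):
    return cv2.erode(m.astype(np.uint8),np.ones((k,k)))>0
for i in (0,1):
    C=cloud(S[i]); near=(abs(C[...,0]-.5)<.16)&(abs(C[...,1]-.045)<.12)&(S[i]["range_z"]>0)
    b=S[i]["color"].astype(int); 
    notwood=(b[...,2]-b[...,0]<40)
    print("desk z",np.percentile(C[near&~notwood][:,2],[5,50,95])*1000)
    m=near&notwood&(C[...,2]>-.003)&(C[...,2]<.07)
    n,l,st,ce=cv2.connectedComponentsWithStats(m.astype(np.uint8)); k=l[245,326]; print("comp",k)
    comp=(l==k); 
    # plate: flat onto z=4mm plane by rays of contour
    cnt=max(cv2.findContours(comp.astype(np.uint8),cv2.RETR_EXTERNAL,cv2.CHAIN_APPROX_NONE)[0],key=len)[:,0]
    P=np.array([onplane(S[i],p,.004) for p in cnt]); rect(P,"dock contour")
    ap=cv2.approxPolyDP(cnt.reshape(-1,1,2),4,True)[:,0]; print([(p.tolist(),np.round(onplane(S[i],p,.004)[:2]*1000,1).tolist()) for p in ap])
    t=near&notwood&(C[...,2]>.058)&(C[...,2]<.08); rect(C[clean(t,C)],"lever"); 
for i in (2,3):
    C=cloud(S[i]); near=(abs(C[...,0]-.5)<.06)&(abs(C[...,1]-.31)<.05)&(S[i]["range_z"]>0)
    t=near&(C[...,2]>.108)&(C[...,2]<.13); rect(C[t],"handle top")
    cnt=max(cv2.findContours(t.astype(np.uint8),cv2.RETR_EXTERNAL,cv2.CHAIN_APPROX_NONE)[0],key=len)[:,0]
    z=np.median(C[t][:,2]); rect(np.array([onplane(S[i],p,z) for p in cnt]),"handle contour")
    t=near&(C[...,2]>.050)&(C[...,2]<.062); rect(C[clean(t,C)],"stand top")
E
```

```text
desk z [ -1.86694975  -0.43414188 298.26402638]
comp 1
dock contour 592 c [511.2  32.9] sz [111.8 201.5] ang 73.5 z [4. 4. 4.]
[([247, 124], [399.5, 10.1]), ([254, 312], [588.7, -47.4]), ([353, 313], [620.2, 57.7]), ([363, 126], [431.3, 114.5])]
lever 2823 c [482.5  18.6] sz [28.5 88.7] ang 73.4 z [59.2 62.5 65.6]
desk z [-1.87592037e+00 -3.37851904e-01  3.38091098e+02]
comp 1
dock contour 519 c [510.7  33.4] sz [111.7 201.4] ang 73.6 z [4. 4. 4.]
[([304, 151], [399.7, 8.9]), ([303, 315], [587.7, -47.4]), ([391, 317], [620.1, 56.3]), ([407, 153], [431.9, 114.1])]
lever 2078 c [482.   18.2] sz [27.9 88.2] ang 73.2 z [59.2 62.4 65.6]
handle top 771 c [504.7 313. ] sz [18.3 30.1] ang 70.2 z [110.6 115.  116.4]
handle contour 102 c [503.4 312.2] sz [19.  30.8] ang 69.9 z [115. 115. 115.]
stand top 1182 c [504.5 312.7] sz [48.6 48.8] ang 70.1 z [54.2 55.4 56.6]
handle top 899 c [505. 313.] sz [18.  30.2] ang 69.8 z [112.3 115.1 116.3]
handle contour 111 c [503.7 313.4] sz [17.8 31. ] ang 69.9 z [115.1 115.1 115.1]
stand top 1679 c [504.8 313.1] sz [48.2 49.1] ang 70.0 z [54.3 55.4 56.5]
```

```bash
cat >> h.py <<'E'
YD=np.radians(-16.6); OD=np.array([.4932,.0155])
def dk(x,y,z): # dock mm -> world m
    c,s=np.cos(YD),np.sin(YD); return np.array([OD[0]+(c*x-s*y)/1000,OD[1]+(s*x+c*y)/1000,z/1000])
def undk(p):
    c,s=np.cos(YD),np.sin(YD); d=(np.asarray(p)[:2]-OD)*1000; return np.round([c*d[0]+s*d[1],-s*d[0]+c*d[1],p[2]*1000],1)
def st(t=""):
    o=env.observe(); f=o["wrist_force"]; c,s=np.cos(YD),np.sin(YD)
    print(t,"t%.1f"%o["clock"],"w%.3f"%o["width"],"ee",np.round(o["ee_pos"]*1000,1),"dk",undk(o["ee_pos"]),"Fdk",np.round([c*f[0]+s*f[1],-s*f[0]+c*f[1],f[2]],1),"T",np.round(o["wrist_torque"],2)); return o
E
python3 - <<'E'
from h import *
q=down(np.radians(70)); h=[.5048,.313]
env.command_gripper(.5)
env.goto(h+[.14],q); st("above")
print(env.move_l(h+[.061],speed=.12,force_limit=8)); st("down")
s=snap("wrist"); cv2.imwrite("pics/g0.png",s["color"])
env.command_gripper(0); st("grip")
env.move_l(h+[.066],speed=.05); st("up5")
env.move_l(h+[.15],speed=.15); env.pause(.1); st("up")
s=snap("side"); cv2.imwrite("pics/g1s.png",s["color"]); s=snap("wrist"); cv2.imwrite("pics/g1.png",s["color"])
C=cloud(s)
E
python3 - <<'E'
import cv2,numpy as np
a=cv2.imread("pics/g1s.png")[260:480,220:420];b=cv2.imread("pics/g1.png")[90:390,160:460]
cv2.imwrite("pics/g1x.png",np.hstack([cv2.resize(a,(400,440)),cv2.resize(b,(400,440))]))
E
```

```text
above t8.7 w0.499 ee [504.9 312.7 139.8] dk [-73.7 288.1 139.8] Fdk [ 0.2 -0.2  1.2] T [-0.03 -0.06  0.  ]
False
down t9.5 w0.501 ee [505.6 313.7  62.3] dk [-73.3 289.3  62.3] Fdk [-0.3 -0.2  0.5] T [-0.08 -0.06 -0.03]
grip t10.2 w0.204 ee [504.8 313.1  61.1] dk [-73.9 288.5  61.1] Fdk [-0.8  0.3  0.7] T [-0.07  0.04 -0.02]
up5 t10.4 w0.205 ee [504.9 313.1  66.3] dk [-73.8 288.6  66.3] Fdk [ 0.4  0.7 -0.1] T [-0.05 -0.01 -0.02]
up t11.2 w0.205 ee [504.  312.3 148.4] dk [-74.4 287.5 148.4] Fdk [ 0.5 -0.  -1.2] T [-0.07 -0.03 -0.03]
```

View pics/g1x.png

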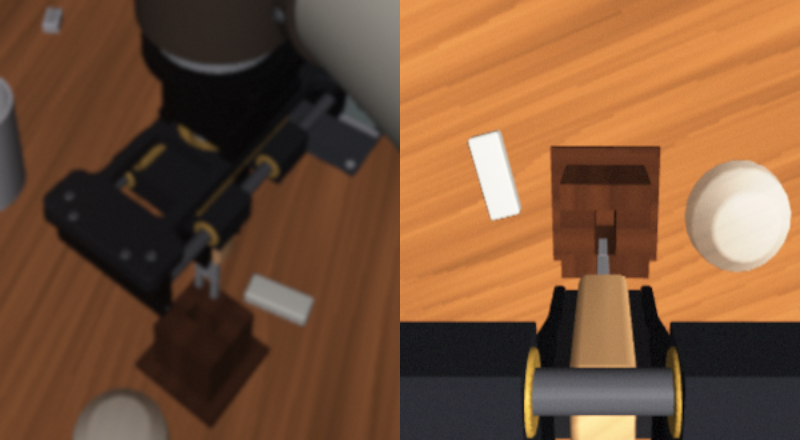

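```bash
python3 - <<'E'
from h import *
q=down(YD+np.pi/2)
env.goto(dk(28,54,140),q); env.move_l(dk(28,54,93),speed=.12); env.pause(.2); st()
for n in ("wrist","side"):
    s=snap(n); cv2.imwrite(f"pics/d_{n}.png",s["color"])
    for nm,p in (("bar",dk(28,54,17)),("tip",dk(28,54,36)),("collar",dk(28,47,17))): print(n,nm,np.round(proj(s,p)))
    for d in env.trace(s,"bar_neck")[:1]+env.trace(s,"fork_tip")[:1]: print(d["score"],np.round(d["xy"]))
E
python3 - <<'E'
import cv2,numpy as np
a=cv2.imread("pics/d_wrist.png")[190:310,260:400];b=cv2.imread("pics/d_side.png")[250:370,290:430]
cv2.imwrite("pics/dx.png",np.hstack([cv2.resize(a,(400,343),interpolation=2),cv2.resize(b,(400,343),interpolation=2)]))
E
```

```text
t13.1 w0.202 ee [536.1  59.7  93.9] dk [28.5 54.6 93.9] Fdk [ 0.4  0.9 -0.1] T [-0.09  0.07 -0.02]
wrist bar [311. 253.]
wrist tip [311. 263.]
wrist collar [301. 253.]
0.72 [298. 250.]
0.9 [315. 326.]
side bar [349. 305.]
side tip [349. 298.]
side collar [351. 302.]
0.61 [350. 283.]
```

View pics/dx.png

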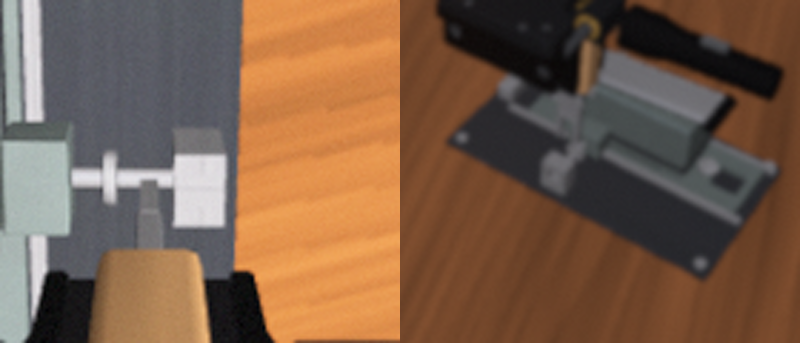

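```bash
python3 - <<'E'
from h import *
env.move_l(dk(27.5,54,93),speed=.05)
print(env.move_l(dk(27.5,54,64),speed=.05,force_limit=4)); env.pause(.2); st("low")
print(env.move_l(dk(27.5,47,64),speed=.02,force_limit=1.5)); st("c1")
env.pause(.2); st("c1")
s=snap("wrist"); cv2.imwrite("pics/e.png",s["color"][190:310,260:400])
s=snap("side"); cv2.imwrite("pics/e2.png",s["color"][250:370,290:430])
a=cv2.imread("pics/e.png");b=cv2.imread("pics/e2.png")
cv2.imwrite("pics/ex.png",np.hstack([cv2.resize(a,(400,343),interpolation=2),cv2.resize(b,(400,343),interpolation=2)]))
E
```

```text
False
low t14.6 w0.201 ee [535.2  59.5  64.3] dk [27.7 54.2 64.3] Fdk [-0.3 -0.7 -0.8] T [ 0.01 -0.02  0.01]
True
c1 t15.0 w0.204 ee [533.2  53.   63.8] dk [27.6 47.4 63.8] Fdk [0.1 2.4 0.4] T [ 0.64 -0.25  0.  ]
c1 t15.2 w0.206 ee [533.   53.   63.5] dk [27.4 47.3 63.5] Fdk [0.  2.4 0.3] T [ 0.61 -0.41  0.02]
```

View pics/ex.png

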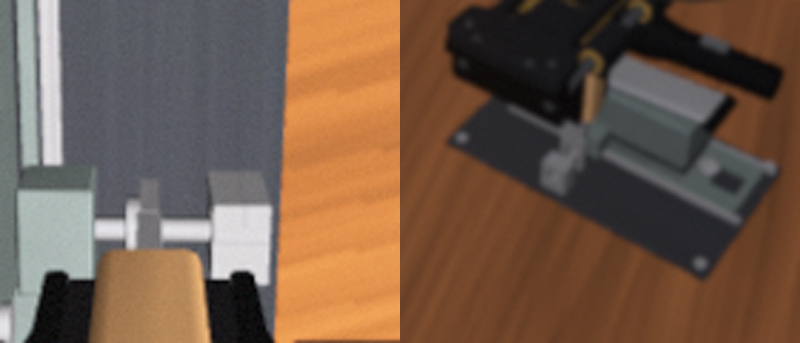

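```bash
python3 - <<'E'
from h import *
for y in (45,43.5,42.3):
    r=env.move_l(dk(27.5,y,64),speed=.02,force_limit=6); env.pause(.12); st(f"{y} {r}")
s=snap("wrist"); cv2.imwrite("pics/f.png",s["color"][190:310,260:400])
a=cv2.imread("pics/f.png")
cv2.imwrite("pics/fx.png",cv2.resize(a,(700,600),interpolation=2))
E
```

```text
45 False t15.6 w0.207 ee [532.2  50.8  63.7] dk [27.3 44.9 63.7] Fdk [-0.   2.5 -2.7] T [ 0.85 -0.39 -0.01]
43.5 False t16.0 w0.204 ee [531.9  49.4  63.9] dk [27.4 43.5 63.9] Fdk [-0.9  2.8 -2.6] T [ 1.08 -0.24 -0.02]
42.3 False t16.4 w0.204 ee [531.6  48.2  64. ] dk [27.4 42.3 64. ] Fdk [-1.2  3.7 -2.5] T [ 1.25 -0.12 -0.05]
```

View pics/fx.png

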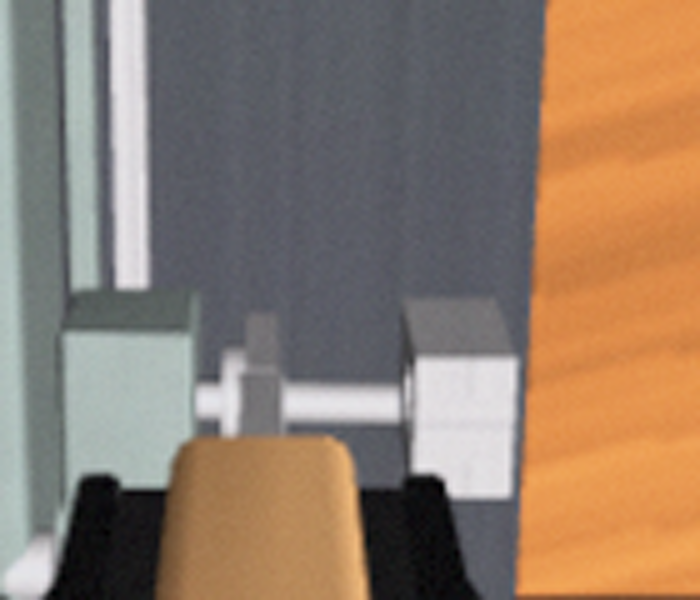

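```bash
python3 - <<'E'
from h import *
s=snap("wrist"); st()
f=s["color"]
cv2.imwrite("pics/f2.png",cv2.resize(f[235:285,290:370],(800,500),interpolation=2))
for u,z in ((299,17),(299,25),(304.4,17),(309,17),(309,20),(316.6,20),(340.6,17),(343,26),(363,26)): print(u,z,undk(onplane(s,(u,269),z/1000)))
E
```

```text
t16.5 w0.206 ee [531.6  48.2  64. ] dk [27.4 42.3 64. ] Fdk [-1.2  4.5 -2.3] T [ 1.25 -0.11 -0.01]
299 17 [26.7 34.5 17. ]
299 25 [23.5 34.8 25. ]
304.4 17 [26.7 37.8 17. ]
309 17 [26.7 40.7 17. ]
309 20 [25.5 40.7 20. ]
316.6 20 [25.5 45.3 20. ]
340.6 17 [26.7 60.3 17. ]
343 26 [23.1 60.9 26. ]
363 26 [23.1 72.8 26. ]
```

View pics/f2.png

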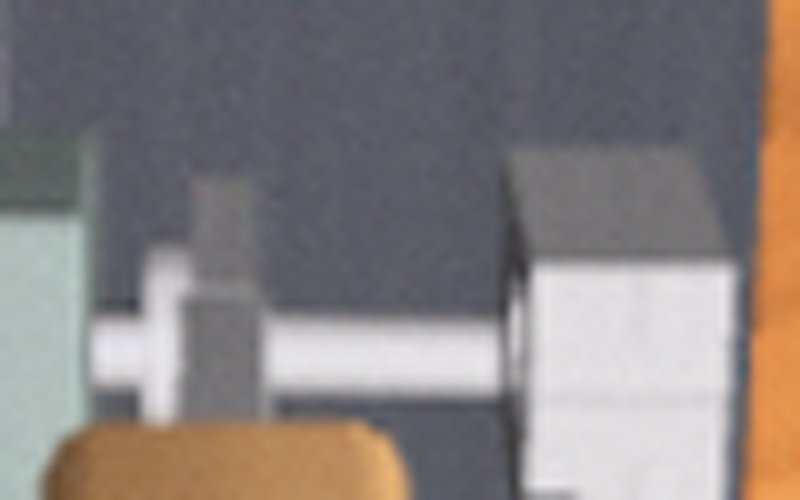

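```bash
python3 - <<'E'
from h import *
env.move_l(dk(27.5,41.2,64),speed=.02,force_limit=6); env.pause(.12); st("y")
for x in (31,34,37):
    r=env.move_l(dk(x,41.2,64),speed=.03,force_limit=18); env.pause(.1); st(f"{x} {r}")
s=snap("wrist"); cv2.imwrite("pics/k.png",cv2.resize(s["color"][160:310,240:440],(800,600),interpolation=2))
s=snap("side"); cv2.imwrite("pics/k2.png",cv2.resize(s["color"][250:370,290:430],(700,600),interpolation=2))
E
```

```text
y t16.8 w0.203 ee [531.3  47.2  64. ] dk [27.4 41.2 64. ] Fdk [-1.8  3.9 -2.1] T [ 1.42 -0.13  0.01]
31 False t17.2 w0.207 ee [533.5  46.   63.8] dk [29.9 40.8 63.8] Fdk [-3.8  4.   0.3] T [ 1.76  0.77 -0.05]
34 False t17.6 w0.203 ee [534.8  45.   63.5] dk [31.5 40.2 63.5] Fdk [-7.1  4.5  2.2] T [ 2.22  1.7  -0.03]
37 False t17.9 w0.204 ee [537.6  44.4  63.4] dk [34.3 40.4 63.4] Fdk [-7.2  5.5  2. ] T [ 2.44  1.73 -0.08]
```

View pics/k.png

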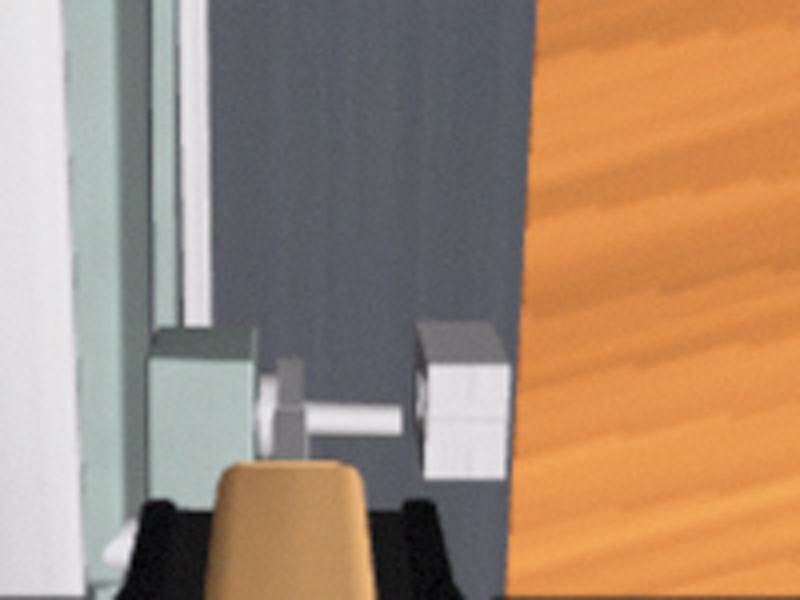

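View pics/k2.png

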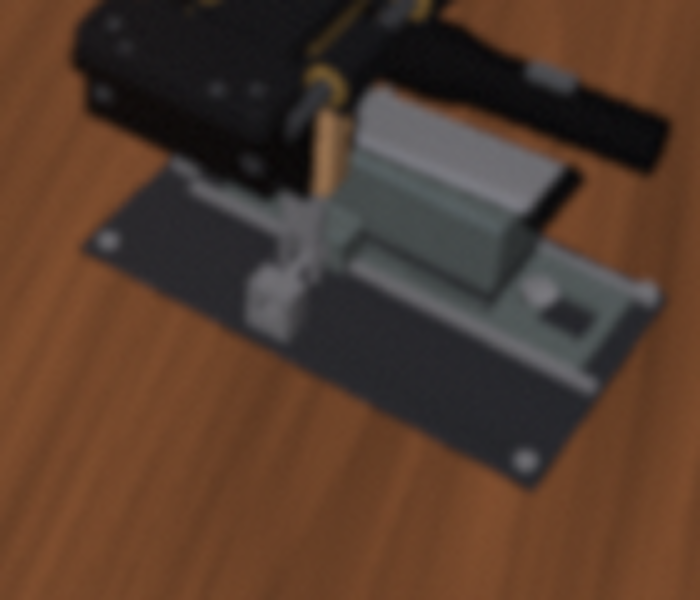

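```bash
python3 - <<'E'
from h import *
for x in (40,43,46,48,50):
    r=env.move_l(dk(x,42,64),speed=.03,force_limit=10); env.pause(.1); o=st(f"{x} {r}")
    if r: break
s=snap("wrist"); cv2.imwrite("pics/m.png",cv2.resize(s["color"][160:310,240:440],(800,600),interpolation=2))
s=snap("side"); cv2.imwrite("pics/m2.png",cv2.resize(s["color"][250:370,290:430],(700,600),interpolation=2))
E
```

```text
40 False t18.4 w0.204 ee [540.1  44.   63.2] dk [36.8 40.7 63.2] Fdk [-7.5  4.4  1.8] T [ 2.3   1.94 -0.03]
43 False t18.7 w0.205 ee [543.   43.1  63.1] dk [39.8 40.7 63.1] Fdk [-6.4  4.4  0.6] T [ 2.31  1.95 -0.09]
46 False t19.1 w0.202 ee [545.9  42.3  63.1] dk [42.8 40.7 63.1] Fdk [-7.   4.8 -0.6] T [ 2.17  1.86 -0.04]
48 False t19.4 w0.203 ee [547.5  41.7  63.1] dk [44.5 40.7 63.1] Fdk [-8.1  4.4  1.7] T [ 2.29  2.05 -0.11]
50 False t19.8 w0.211 ee [549.3  41.2  63. ] dk [46.5 40.6 63. ] Fdk [-7.   5.8  2.1] T [ 2.38  2.07 -0.04]
```

View pics/m.png

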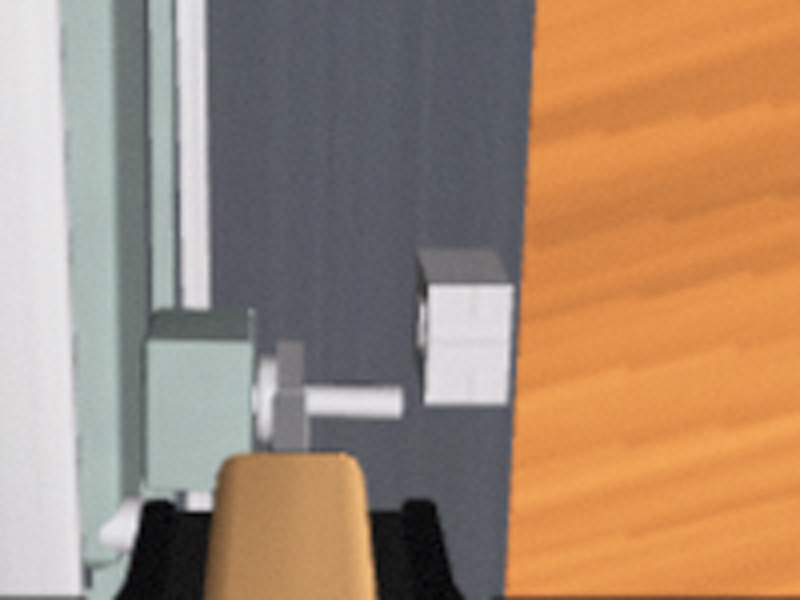

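View pics/m2.png

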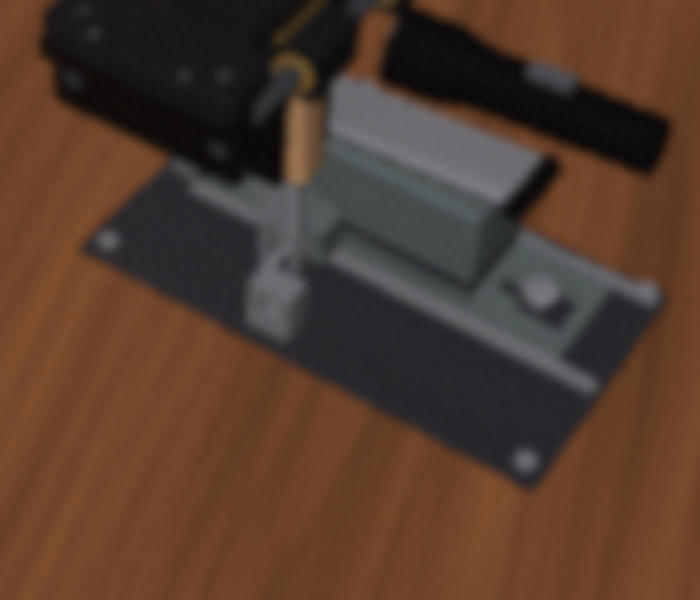

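```bash
python3 - <<'E'
from h import *
s=snap("wrist"); print("bar",undk(onplane(s,(328,260.3),.017)),"lug far edge",undk(onplane(s,(357,261),.026)))
for x in (52,54,56,58):
    r=env.move_l(dk(x,42,64),speed=.03,force_limit=8); env.pause(.1); o=st(f"{x} {r}")
    if r: break
s=snap("wrist"); cv2.imwrite("pics/n.png",cv2.resize(s["color"][160:310,240:440],(800,600),interpolation=2))
s=snap("side"); cv2.imwrite("pics/n2.png",cv2.resize(s["color"][250:370,290:430],(700,600),interpolation=2))
E
```

```text
bar [39.3 50.5 17. ] lug far edge [36.5 67.1 26. ]
52 False t20.2 w0.208 ee [551.2  40.6  63. ] dk [48.4 40.6 63. ] Fdk [-7.9  4.2  2. ] T [ 2.3   2.07 -0.11]
54 False t20.6 w0.200 ee [553.2  40.   63. ] dk [50.5 40.7 63. ] Fdk [-7.3  5.1  1.9] T [ 2.27  2.05 -0.1 ]
56 False t20.9 w0.203 ee [554.6  39.4  62.9] dk [52.  40.5 62.9] Fdk [-8.6  4.8  1.3] T [ 2.41  2.32 -0.12]
58 False t21.3 w0.208 ee [556.2  38.8  62.7] dk [53.7 40.4 62.7] Fdk [-9.   4.7  1.5] T [ 2.46  2.35 -0.05]
```

View pics/n.png

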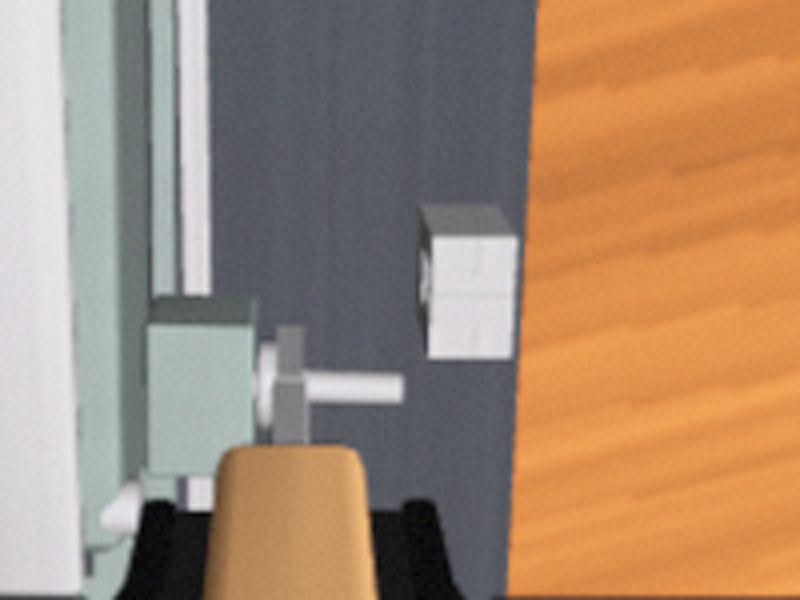

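View pics/n2.png

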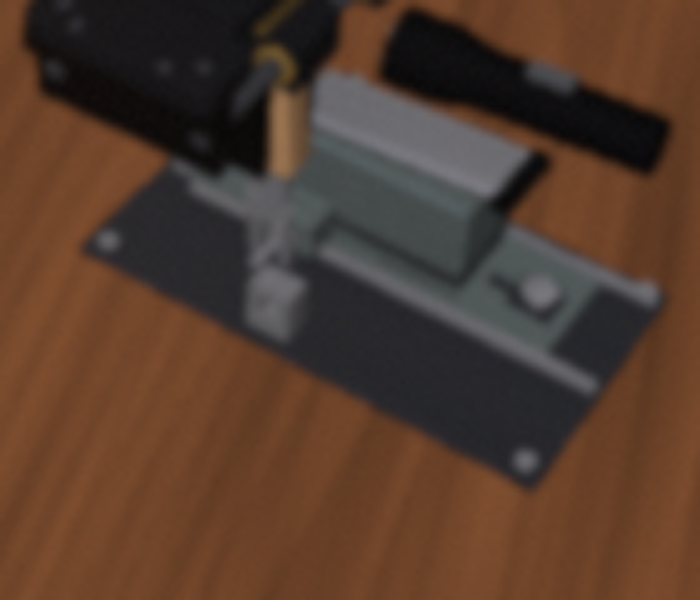

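```bash
python3 - <<'E'
from h import *
s=snap("wrist"); print("bar",undk(onplane(s,(328,256.8),.017)))
for x in (60,62):
    r=env.move_l(dk(x,42,64),speed=.03,force_limit=8); env.pause(.1); o=st(f"{x} {r}")
    if r: break
s=snap("wrist"); cv2.imwrite("pics/p.png",cv2.resize(s["color"][160:310,240:440],(800,600),interpolation=2))
import pickle; pickle.dump(s,open("p.pkl","wb"))
s=snap("side"); cv2.imwrite("pics/p2.png",cv2.resize(s["color"][250:370,290:430],(700,600),interpolation=2))
E
```

```text
bar [44.2 50.2 17. ]
60 False t21.8 w0.208 ee [557.9  38.3  62.5] dk [55.5 40.3 62.5] Fdk [-9.   5.   0.5] T [ 2.49  2.41 -0.11]
62 False t22.1 w0.204 ee [559.6  37.8  62.3] dk [57.3 40.3 62.3] Fdk [-8.7  5.5  0.2] T [ 2.56  2.47 -0.14]
```

View pics/p.png

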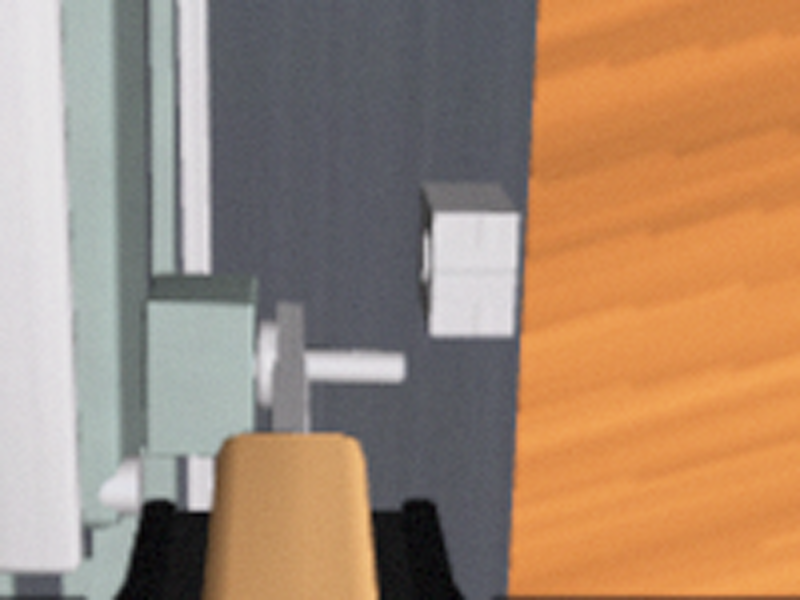

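View pics/p2.png

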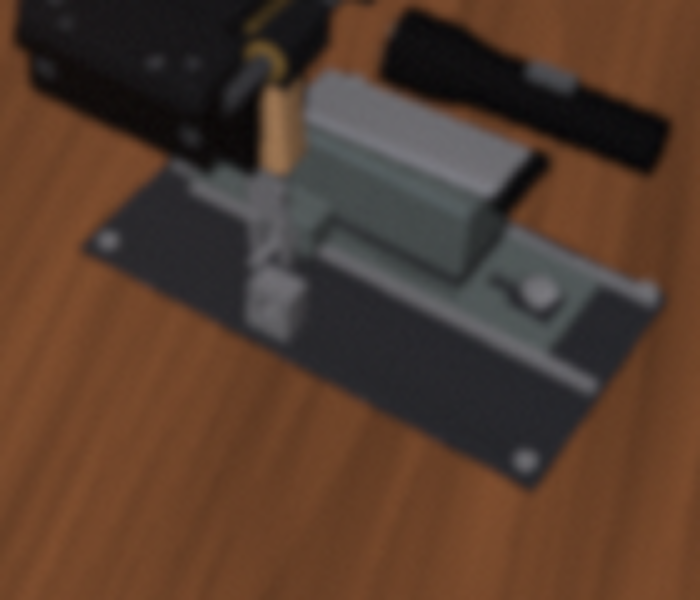

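```bash
python3 - <<'E'
from h import *
env.move_l(dk(56.5,42,64),speed=.04); env.pause(.1); st("unload")
r=env.move_l(dk(56.5,53.5,64),speed=.05,force_limit=10); env.pause(.1); st(f"y {r}")
s=snap("wrist"); cv2.imwrite("pics/r.png",cv2.resize(s["color"][160:310,240:440],(800,600),interpolation=2))
import pickle; pickle.dump(s,open("r.pkl","wb"))
r=env.move_l(dk(60,53.5,84),speed=.05,force_limit=5); st(f"z {r}")
if not r:
    env.move_l(dk(63.5,54,150),speed=.12); env.pause(.1); st()
    s=snap("side"); cv2.imwrite("pics/r2.png",cv2.resize(s["color"][150:370,250:450],(545,600),interpolation=2)); 
    pickle.dump(s,open("r2.pkl","wb")); s=snap("wrist"); cv2.imwrite("pics/r3.png",s["color"]);pickle.dump(s,open("r3.pkl","wb"))
E
```

```text
unload t22.6 w0.203 ee [558.1  39.4  63.5] dk [55.3 41.4 63.5] Fdk [-3.8  4.1 -2. ] T [ 1.62  0.82 -0.07]
y False t23.1 w0.208 ee [562.2  50.4  63.9] dk [56.2 53.2 63.9] Fdk [-3.7  1.4 -1.9] T [0.55 0.99 0.04]
z False t23.7 w0.205 ee [566.7  49.7  84.7] dk [60.7 53.8 84.7] Fdk [ 0.  -0.3 -0.3] T [ 0.02 -0.    0.02]
 t24.5 w0.207 ee [568.6  48.9 148.7] dk [ 62.7  53.6 148.7] Fdk [-0.5  0.9 -0. ] T [ 0.   -0.04  0.04]
```

View pics/r2.png

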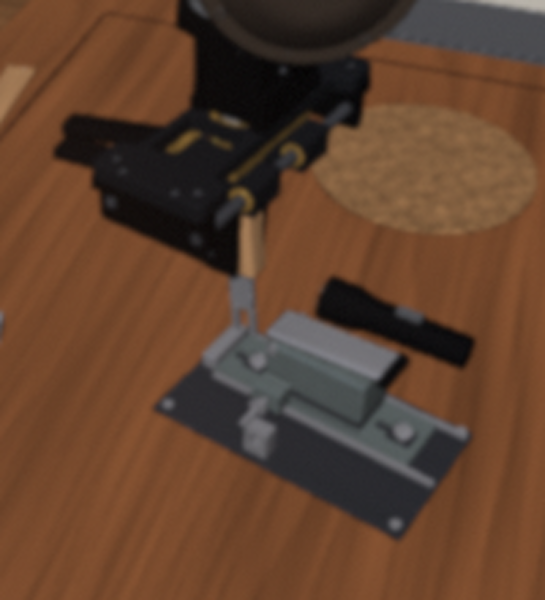

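View pics/r3.png

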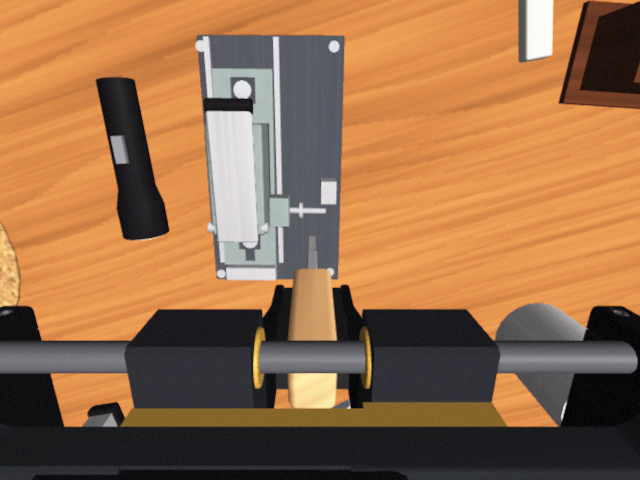

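```bash
cat >> h.py <<'E'
def forkpts(o,th,dx=0,dz=0):
    # outline of fork in world: th tilt about jaw axis (tip toward -tool z), dx slip along the finger
    M=q2R(o["tool_rot"]); out=[]
    L=[(0,-8.5),(0,-4.5),(20,-4.5),(20,4.5),(0,4.5),(0,8.5),(52,8.5),(52,15),(112,15),(112,-15),(52,-15),(52,-8.5)]
    for h,w in L:
        a=76-h; x=-19+a*np.cos(th)-w*np.sin(th)*-1*-1; z=-a*np.sin(th)+w*np.cos(th)
        x=-19+a*np.cos(th)+w*np.sin(th)
        out.append(o["ee_pos"]+M@np.array([x+dx,0,z+dz])/1000)
    return np.array(out)
E
python3 - <<'E'
from h import *
import pickle
o=env.observe(); ims=[]
for f,(r0,r1,c0,c1) in (("r2.pkl",(190,300,290,400)),("r3.pkl",(215,325,260,370))):
    s=pickle.load(open(f,"rb"))
    for th in (7,10):
        im=cv2.resize(s["color"][r0:r1,c0:c1],(400,400)) if 0 else cv2.resize(s["color"][r0:r1,c0:c1],(400,300*4//3),interpolation=2)
        k=400/110; P=((proj(s,forkpts(o,np.radians(th)))-[c0,r0]+.5)*k).astype(np.int32)
        cv2.polylines(im,[P.reshape(-1,1,2)],True,(0,255,255),1); ims.append(cv2.resize(im,(300,300)))
cv2.imwrite("pics/t.png",np.vstack([np.hstack(ims[:2]),np.hstack(ims[2:])]))
E
```

```text
(no output)
```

View pics/t.png

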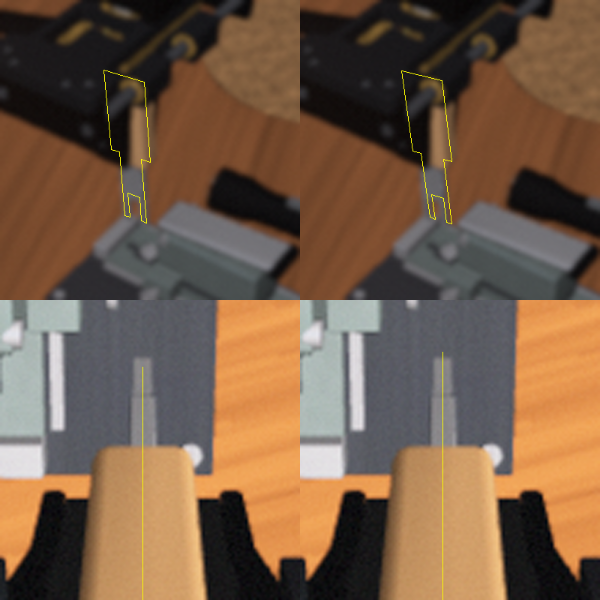

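```bash
cat >> h.py <<'E'
def tilted(yaw,th,piv):
    M=q2R(down(yaw))@R.from_euler("y",-th).as_matrix(); return np.asarray(piv)+M@np.array([.019,0,0]), R2q(M)
E
python3 - <<'E'
from h import *
import pickle
th=np.radians(8.5)
p,q=tilted(np.radians(70),th,[.5048,.313,.155]); env.goto(p,q); env.pause(.25); o=st("hover")
p,q=tilted(np.radians(70),th,[.5048,.313,.142]); env.move_l(p,q,speed=.1); env.pause(.2); o=st("hover")
print("piv",o["ee_pos"]+q2R(o["tool_rot"])@[-.019,0,0])
ims=[]
for n,(r0,r1,c0,c1) in (("side",(350,460,265,375)),("wrist",(180,300,260,380))):
    s=snap(n); pickle.dump(s,open(f"s_{n}.pkl","wb"))
    k=400/(r1-r0); im=cv2.resize(s["color"][r0:r1,c0:c1],(400,400),interpolation=2); ims.append(im.copy())
    P=((proj(s,forkpts(o,th))-[c0,r0]+.5)*k).astype(np.int32); cv2.polylines(im,[P.reshape(-1,1,2)],True,(0,255,255),1)
    # mouth outline
    c,sn=np.cos(np.radians(-20)),np.sin(np.radians(-20)); Q=[[.5048+(c*a-sn*b)/1000,.313+(sn*a+c*b)/1000,.056] for a,b in ((12,6),(12,-6),(-12,-6),(-12,6))]
    P=((proj(s,np.array(Q))-[c0,r0]+.5)*k).astype(np.int32); cv2.polylines(im,[P.reshape(-1,1,2)],True,(0,255,0),1); ims.append(im)
cv2.imwrite("pics/s.png",cv2.resize(np.vstack([np.hstack(ims[:2]),np.hstack(ims[2:])]),(600,600)))
E
```

```text
hover t25.9 w0.207 ee [508.1 311.  136.3] dk [-70.2 287.4 136.3] Fdk [-0.4 -0.4 -0.5] T [ 0.1   0.28 -0.07]
hover t26.4 w0.205 ee [507.7 312.2 123.6] dk [-70.9 288.5 123.6] Fdk [ 0.   0.1 -0.5] T [0.05 0.33 0.08]
piv [0.50502967 0.31315146 0.14242201]
```

View pics/s.png

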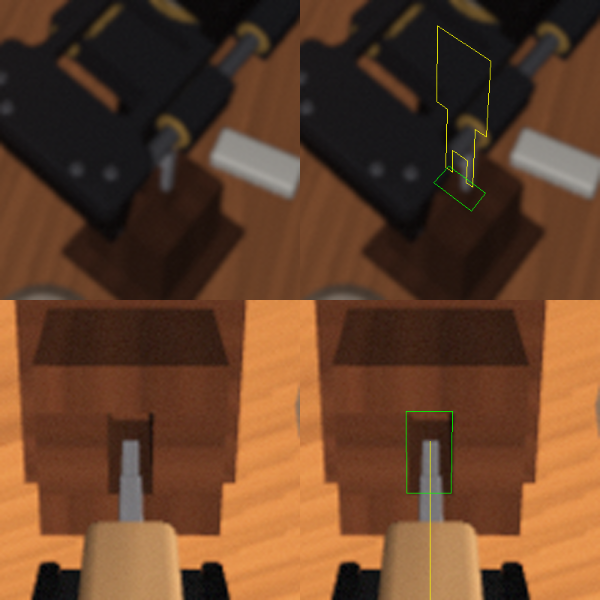

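```bash
python3 - <<'E'
from h import *
import pickle
th=np.radians(8.5)
for z in (.125,.10,.084):
    p,q=tilted(np.radians(70),th,[.5048,.313,z]); r=env.move_l(p,q,speed=.08,force_limit=5); st(f"{z} {r}")
    if r: break
if not r:
    p,q=tilted(np.radians(70),th,[.5048,.313,.079]); r=env.move_l(p,q,speed=.02,force_limit=4); env.pause(.1); st(f"end {r}")
s=snap("wrist"); cv2.imwrite("pics/u.png",s["color"])
E
```

```text
0.125 False t26.9 w0.205 ee [507.2 311.8 105.7] dk [-71.2 288.  105.7] Fdk [-0.9 -0.1 -0. ] T [0.06 0.28 0.  ]
0.1 False t27.3 w0.207 ee [507.6 312.1  81.2] dk [-71.  288.3  81.2] Fdk [-0.6  0.8 -1.6] T [0.13 0.26 0.05]
0.084 False t27.7 w0.204 ee [507.4 311.9  65.2] dk [-71.1 288.1  65.2] Fdk [ 0.2  0.  -1.5] T [0.09 0.31 0.03]
end True t28.1 w0.204 ee [508.  312.7  61.8] dk [-70.7 289.   61.8] Fdk [-1.2 -0.7  5.8] T [-0.02  0.52 -0.01]
```

View pics/u.png

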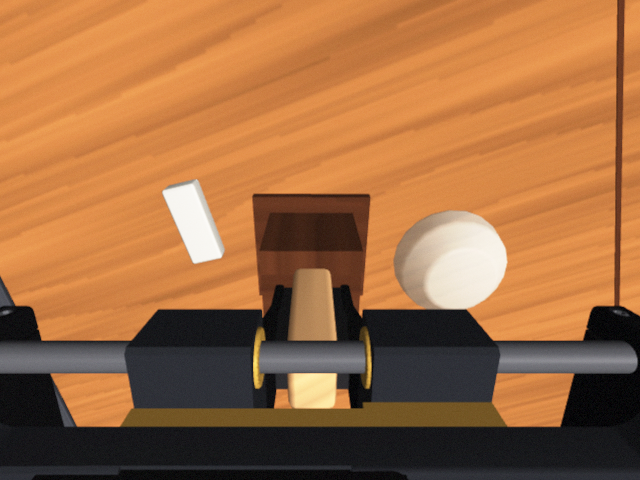

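```bash
python3 - <<'E'
from h import *
import pickle
th=np.radians(8.5)
env.command_gripper(.5); env.pause(.1); st("open")
p,q=tilted(np.radians(70),th,[.5048,.313,.17]); env.move_l(p,speed=.2)
env.goto([.49,.28,.24],down(np.radians(73.4))); env.pause(.2); s=snap("wrist"); cv2.imwrite("pics/v0.png",s["color"]); 
C=cloud(s); t=(abs(C[...,0]-.5)<.06)&(abs(C[...,1]-.31)<.05)&(C[...,2]>.105)&(C[...,2]<.13); P=C[t]
print("handle",cv2.minAreaRect((P[:,:2]*1000).astype(np.float32)),np.percentile(P[:,2],[5,50,95]))
env.goto([.50,.035,.20],down(np.radians(73.4))); env.pause(.2); s=snap("wrist"); cv2.imwrite("pics/v1.png",s["color"]); pickle.dump(s,open("v1.pkl","wb"))
C=cloud(s); t=(abs(C[...,0]-.5)<.1)&(abs(C[...,1]-.015)<.05)&(C[...,2]>.058)&(C[...,2]<.08)
t=cv2.erode(t.astype(np.uint8),np.ones((3,3)))>0; r=cv2.minAreaRect((C[t][:,:2]*1000).astype(np.float32)); print("lever",r,undk([r[0][0]/1000,r[0][1]/1000,0]),np.median(C[t][:,2]))
env.goto([.48,-.28,.26],down(np.radians(73.4))); env.pause(.2); s=snap("wrist"); cv2.imwrite("pics/v2.png",s["color"]); pickle.dump(s,open("v2.pkl","wb"))
for d in env.trace(s,"mat")[:1]:
    m=d["pixels"]; c=max(cv2.findContours(m.astype(np.uint8),cv2.RETR_EXTERNAL,cv2.CHAIN_APPROX_NONE)[0],key=len)[:,0]
    P=np.array([onplane(s,p,.004)[:2]*1000 for p in c]).astype(np.float32); print("mat",d["score"],cv2.fitEllipse(P),m.sum())
st()
E
```

```text
open t29.0 w0.496 ee [507.3 311.9  60.5] dk [-71.1 288.1  60.5] Fdk [0.5 0.  0.5] T [ 0.07  0.25 -0.  ]
handle ((503.64337158203125, 313.91314697265625), (18.318246841430664, 30.662946701049805), 69.6216049194336) [0.10888323 0.11497252 0.11636408]
lever ((498.10369873046875, 12.889440536499023), (28.032461166381836, 90.29521942138672), 73.05985260009766) [ 5.4 -1.1  0. ] 0.06245096225822555
mat 0.55 ((488.2174072265625, -317.4449157714844), (204.06414794921875, 207.86228942871094), 141.23927307128906) 23431
 t33.0 w0.501 ee [ 480.3 -279.2  260. ] dk [  71.9 -286.1  260. ] Fdk [-0.2 -0.4 -0. ] T [ 0.02 -0.06 -0.08]
```

View pics/v1.png

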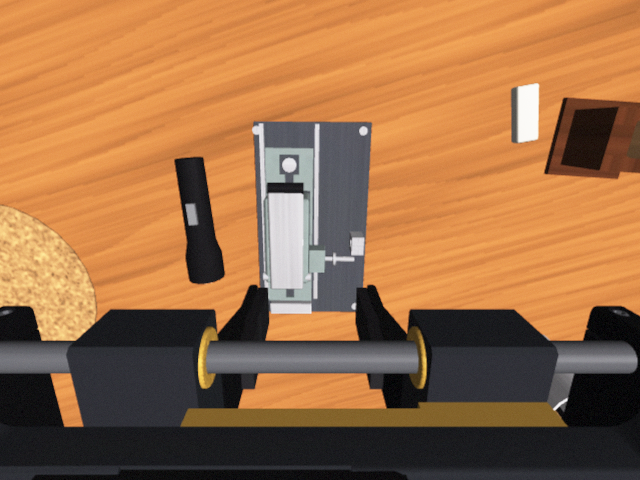

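View pics/v2.png

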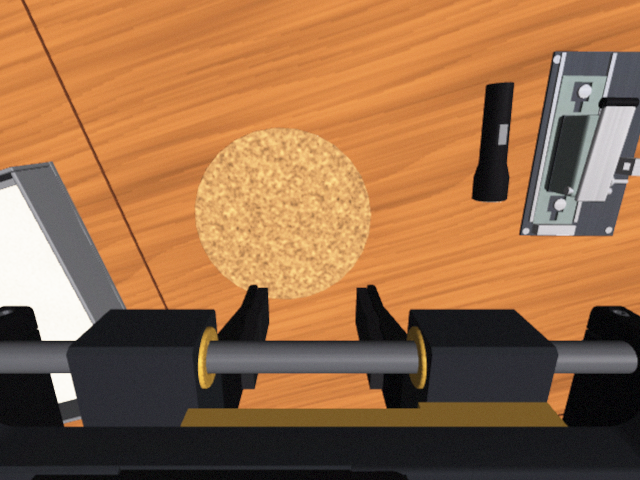

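View pics/v0.png

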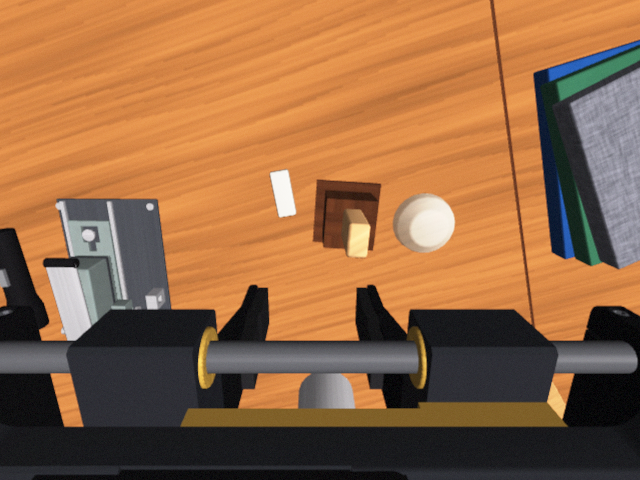

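```bash
python3 - <<'E'
from h import *
q=down(np.radians(73.3))
env.command_gripper(.7)
env.goto(dk(14,-.8,120),q); env.pause(.1)
r=env.move_l(dk(14,-.8,60),speed=.15,force_limit=6)
if not r: r=env.move_l(dk(14,-.8,16),speed=.08,force_limit=5); 
env.pause(.1); st(f"down {r}")
s=snap("side"); cv2.imwrite("pics/x0.png",cv2.resize(s["color"][200:380,280:460],(600,600),interpolation=2))
if not r:
    env.command_gripper(0); env.pause(.1); st("grip")
    r=env.move_l(dk(14,-.8,22),speed=.03,force_limit=12); env.pause(.1); st(f"lift6 {r}")
    s=snap("side"); cv2.imwrite("pics/x1.png",cv2.resize(s["color"][200:380,280:460],(600,600),interpolation=2))
E
```

```text
down False t36.4 w0.700 ee [507.   10.9  16.7] dk [14.5 -0.5 16.7] Fdk [-0.  -0.1 -0.2] T [-0.06 -0.01 -0.03]
grip t37.0 w0.455 ee [506.4  10.7  16.1] dk [14.  -0.9 16.1] Fdk [-0.6 -0.9  1.8] T [-0.11  0.11  0.03]
lift6 False t37.5 w0.456 ee [506.   10.6  21.7] dk [13.6 -1.  21.7] Fdk [-0.5 -0.3 -4.6] T [-0.02 -0.01  0.04]
```

View pics/x1.png

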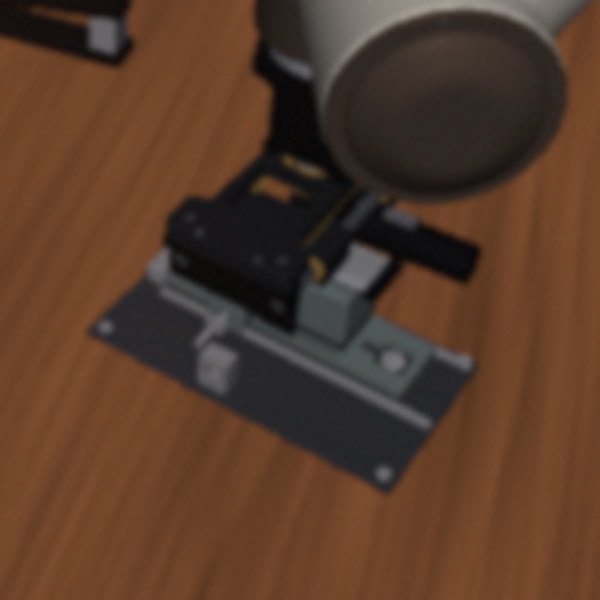

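```bash
python3 - <<'E'
from h import *
q=down(np.radians(73.3)); m=[.4859,-.3167]
env.move_l(dk(14,-.8,35),speed=.06); st()
env.move_l(dk(14,-.8,120),speed=.2); st("up")
mid=(dk(14,-.8,120)[:2]+m)/2
env.move_l([*m,.12],q,speed=.2); env.pause(.2); st("over")
s=snap("side"); cv2.imwrite("pics/y0.png",s["color"])
env.move_l([*m,.035],speed=.12); env.pause(.1); st("low")
r=env.move_l([*m,.014],speed=.02,force_limit=2.0); st(f"touch {r}")
env.pause(.2); st("rest")
s=snap("side"); cv2.imwrite("pics/y1.png",cv2.resize(s["color"][130:330,300:500],(600,600),interpolation=2))
E
```

```text
t37.9 w0.457 ee [506.9  10.9  35.7] dk [14.4 -0.5 35.7] Fdk [-0.   0.5 -4.2] T [-0.06  0.02  0.07]
up t38.5 w0.458 ee [505.2  10.6 119.1] dk [ 12.9  -1.2 119.1] Fdk [-0.5  0.8 -4.4] T [-0.11  0.08  0.07]
over t40.5 w0.457 ee [ 486.1 -316.1  120.1] dk [  87.9 -319.8  120.1] Fdk [ 0.   0.1 -4.7] T [-0.04  0.03 -0.  ]
low t41.5 w0.455 ee [ 486.8 -317.    36.1] dk [  88.9 -320.5   36.1] Fdk [-0.1 -1.2 -5.4] T [-0.1  -0.07  0.02]
touch True t42.3 w0.461 ee [ 485.7 -316.6   16.1] dk [  87.7 -320.4   16.1] Fdk [-0.7  0.1  5.5] T [ 0.02 -0.01  0.02]
rest t42.5 w0.453 ee [ 485.7 -316.6   16.1] dk [  87.7 -320.4   16.1] Fdk [ 0.3 -0.4  6. ] T [ 0.02 -0.02 -0.01]
```

View pics/y0.png

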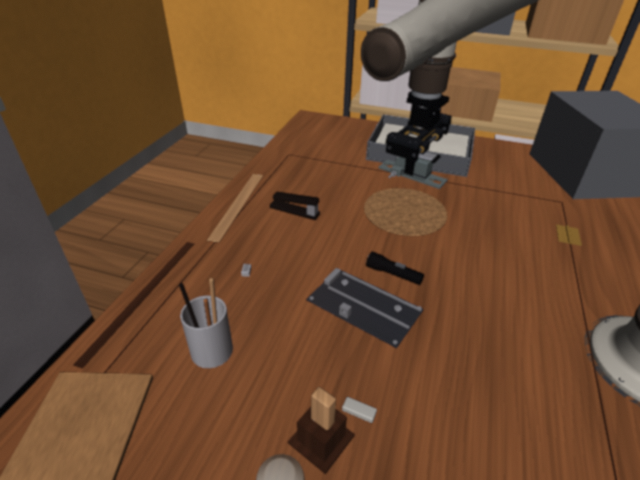

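View pics/y1.png

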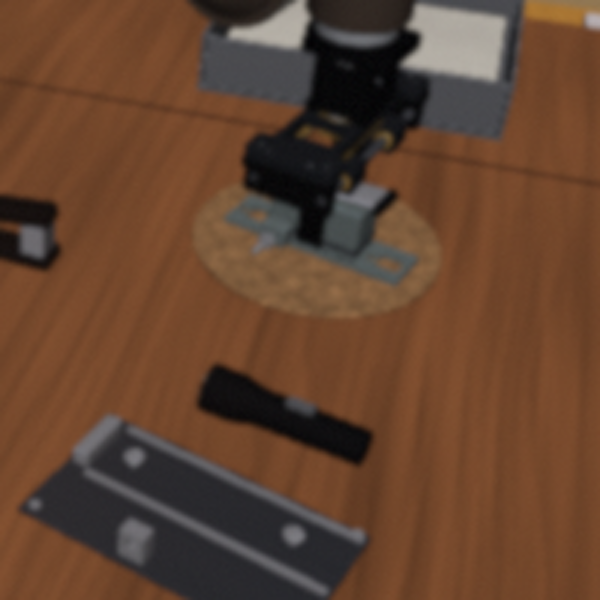

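Punch rests level on the mat. Release, retreat and check.

```bash
python3 - <<'E'
from h import *
m=[.4859,-.3167]
env.move_l([*m,.0165],speed=.02); st()
env.command_gripper(.7); env.pause(.1); st("open")
env.move_l([*m,.12],speed=.12); env.move_l([.42,-.28,.24],speed=.2); env.pause(.3)
s=snap("wrist"); cv2.imwrite("pics/z1.png",s["color"]); C=cloud(s)
t=(abs(C[...,0]-.49)<.1)&(abs(C[...,1]+.317)<.07)&(C[...,2]>.058)&(C[...,2]<.08); t=cv2.erode(t.astype(np.uint8),np.ones((3,3)))>0
r=cv2.minAreaRect((C[t][:,:2]*1000).astype(np.float32)); print("lever",r,np.percentile(C[t][:,2],[5,50,95]))
a=np.radians(r[2]-90 if r[1][0]<r[1][1] else r[2]); print("centre est",r[0][0]+11.4*np.cos(a),r[0][1]+11.4*np.sin(a))
for n in ("side","top"):
    s=snap(n); cv2.imwrite(f"pics/z_{n}.png",s["color"]); C=cloud(s)
    for k in ("mat","fork_grip","torch","tin","paperweight","eraser","sharpener","stapler"):
        for d in env.trace(s,k)[:1]:
            mm=d["pixels"]&(s["range_z"]>0); print(n,k,round(d["score"],2),np.round(d["xy"]),np.round(np.median(C[mm],0),3))
st()
E
```

```text
t42.9 w0.460 ee [ 486.  -316.7   16.3] dk [  88.  -320.4   16.3] Fdk [ 0.1  0.2 -1.6] T [-0.09 -0.19  0.01]
open t43.7 w0.697 ee [ 485.9 -316.7   16.5] dk [  87.9 -320.4   16.5] Fdk [-0.8 -0.6 -0.2] T [ 0.02 -0.06 -0.01]
lever ((475.2772216796875, -313.5590515136719), (27.301836013793945, 85.6037826538086), 73.1480484008789) [0.05915888 0.06260683 0.06560471]
centre est 486.18767183604587 -316.86390814983923
side mat 0.8 [402. 220.] [ 0.491 -0.271  0.002]
side fork_grip 0.89 [322. 411.] [0.503 0.323 0.102]
side torch 0.86 [392. 267.] [ 0.477 -0.061  0.026]
side tin 0.6 [209. 328.] [0.727 0.24  0.071]
side paperweight 0.67 [282. 468.] [0.54  0.387 0.038]
side eraser 0.79 [360. 412.] [0.465 0.259 0.011]
side sharpener 0.71 [394. 266.] [ 0.477 -0.061  0.026]
side stapler 0.71 [295. 204.] [ 0.746 -0.209  0.024]
top mat 0.73 [444. 264.] [ 0.557 -0.324  0.005]
top fork_grip 0.61 [180. 293.] [0.5   0.31  0.113]
top torch 0.93 [338. 306.] [ 0.467 -0.069  0.031]
top tin 0.68 [219. 198.] [0.736 0.225 0.055]
top paperweight 0.72 [151. 280.] [0.534 0.385 0.036]
top eraser 0.35 [187. 299.] [0.492 0.3   0.014]
top sharpener 0.54 [302. 191.] [0.764 0.021 0.012]
top stapler 0.9 [396. 193.] [ 0.743 -0.215  0.044]
 t46.8 w0.696 ee [ 420. -280.  240.] dk [  14.3 -304.1  240. ] Fdk [ 0.  -0.9  0.9] T [-0.02 -0.05  0.04]
```

View pics/z1.png

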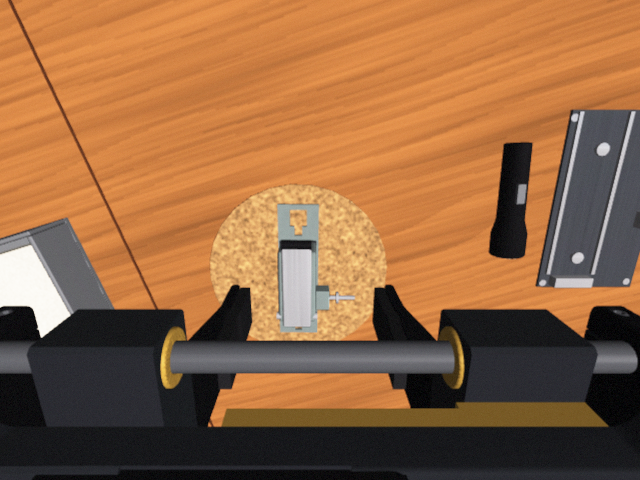

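View pics/z_side.png

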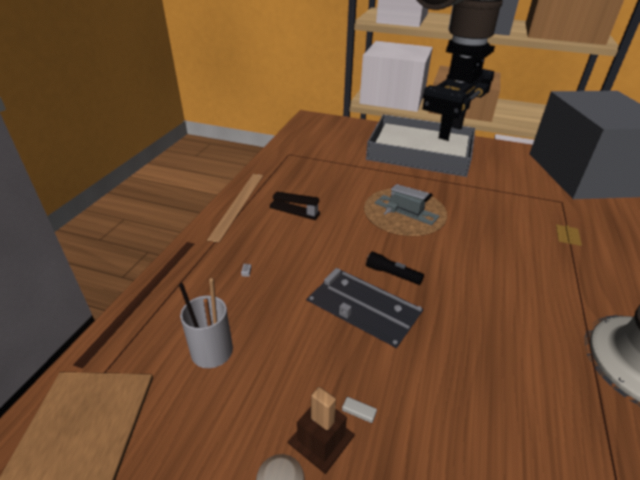

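```bash
python3 - <<'E'
from h import *
print(env.sign_off()); st()
E
```

```text
the job is handed in; nothing more can be done
None
the job is handed in; nothing more can be done
```

The hole punch is off its dock and standing upright in the middle of the cork mat. The fork is back upright in its stand, and I handed the job in at about 47 s.

**How it went:**
- **Bar:** I pushed the collar back with the fork at about 5 N until the picture showed the tip clear of the lug.
- **Slide:** With the bar held back, I slid the punch about 16 mm to its stop using about 7–9 N. I unloaded the fork, raised it off the bar and put it back before picking up the punch.
- **Lift and set down:** The punch came off with only its own weight showing (about 4.5 N). It touched down with a force change of about 10 N, which is more than I was aiming for.

**Last checks:**
- **Punch position:** its middle measured at (486, -317) mm against the mat's centre at (488, -317) mm. The lever's top sits at the same height as it did on the dock, so it stands level.
- **Fork:** the handle is within about 1.5 mm of where it started, with its top at 115 mm as before.
- **Bystanders:** the side camera shows everything where it was. The torch reads the same place from the side but about 8 mm different from the top; I put this down to the outline found in that picture. The sharpener in the side view and the eraser in the top view were mistaken for other things, but each matched its starting place in the other camera.

**What disagreed:**
- **Fork tilt:** the fork turned about 8.5° in the grip during the slide. I tilted the gripper to match before putting it back in the stand.
- **Overrun:** I kept pushing a few millimetres after the punch had reached its stop. The force stayed under 10 N.

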